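# Lock the castle nut on a rolling-mill gear

## Task

Tighten the castle nut on the upright mill roll clockwise, only as far as its next slot that lines up with the cross hole in the stud, then take the red-handled locking pin from the rack and push it through slot and hole until its collar is up against the nut. Only then lift the yellow gear chock straight up out from between the gear teeth and its pocket, and set it down gently, upright, in the green tray. Leave the blue pin, the hammer and the jar where they are.

Things in the scene. Friction and masses are not known exactly. Their poses are not given: they have to be found in the camera images.
- stand: Fixed stand: wooden base 190 x 140 x 20 mm with an upright mill roll, dark gear (24 teeth, 100 mm across, top 80 mm above the table), brass washer (54 mm across, top at 83 mm), castle nut and dark stud. Origin on the roll's axis at table height, z up; cross hole along y; blue pocket of the yellow chock on the +x side, 65 mm from the axis, walls 78 mm above the table. Gear and stud do not turn.
- cross_hole (a point): Centre of the cross hole in the stud (24 mm diameter, top at 124.5 mm with a red line on it that runs along the hole); on the roll's axis, 110 mm above the table; axes as the stand's, hole along y, right through, both ends open. The hole is 9 mm wide and 9 mm high.
- nut (a joint): Turn of the nut about the roll's axis, rad; grows clockwise seen from above (tightening), stiff (0.25 N m), stays where left, does not rise or sink. A slot lines up with the cross hole at 0 and every 1.047 (60 degrees). It starts between 0.2 and 0.8, so the next slot lines up at 1.047; go neither past that nor back to 0.
- nut_top (a point): Centre of the nut's top, 117 mm above the table; turns with it. Bright hexagon 46 mm across flats, 83 to 103 mm above the table, to be gripped from above across two flats, tips just over the washer; on it a round crown (41 mm across, to 117 mm) with six slots 9.5 mm wide, open above, each over the middle of a flat: a flat faces along the hole when a slot does.
- pin_grip (a point): Centre of the red flat grip of the loose pin (30 g): 28 mm long (x), 10 thick (y), 24 high (z). The pin points along +x: steel collar (13 mm across) ends 18 mm ahead of here, then a 6 mm shank to the tip 74 mm ahead (last 8 mm tapered). Starts level in the rack, 45 mm above the table, shank in notches 9 mm deep: lift straight up.
- pin_mid (a point): Point on the axis of the red pin's shank, 40 mm ahead (pin's +x) of the grip centre. It lies at the centre of the cross hole when the pin is home (collar within about 2 mm of the nut's crown); the pin may enter from either end of the hole.
- rack: Fixed dark wooden rack for two pins, 110 x 110 mm; origin at table height; pins lie along its x, side by side at y = +32 and -32 mm, pointing to +x, either one on either side. Its posts reach 51 mm above the table; its base is 10 mm high.
- short_pin_grip (a point): Centre of the blue grip (same size as the red) of the spare shorter pin in the rack, a bystander.
- chock_grip (a point): Grip point of the yellow chock (120 g), 50 mm above its underside. Tab 24 (x) by 12 (y) mm, 40 high, top 15 mm above here, on a block 26 x 30 mm, 25 high, with two teeth on its -x side (22 mm from centre) between the gear's. Starts 66 mm from the roll's axis along the stand's x, underside 55 mm up, in a pocket 23 mm deep with 2 mm play: it comes out straight up only; 30 mm of lift clears it.
- tray: Fixed green open tray, 150 x 140 mm (x, y) and 28 mm high, floor 4 mm thick; origin at the centre of its underside, on the table.
- hammer: Jeweller's hammer with wooden handle, about 240 mm long, lying beyond the stand, a bystander.
- jar: Amber glass jar, 60 mm across and 70 mm high, a bystander; origin at the centre of its underside.
Things that resemble listed ones, but are neither listed nor needed, are in the scene too. Of the things that look like the part that bears chock_grip, the middle-sized one is meant.

How it is judged:
On the way, in this order (a step that is already met when the one before it is completed fails the run):
1. the nut is turned so that its next slot lines up with the cross hole (within 8 degrees) (value of joint nut between 0.907 and 1.187 rad and velocity of joint nut between -0.1 and 0.1 rad/s), for 0.2 s.
2. the red pin is lifted clear of its rack (height (world z) of pin_mid above 0.065 m), for 0.05 s.
3. the red pin is through slot and cross hole, home to within about 7 mm, and let go (value of joint nut between 0.907 and 1.187 rad and distance between pin_mid and cross_hole below 0.007 m and angle between the x axis of pin_mid and the y axis of cross_hole, either way round below 0.25 rad and contact force between pin and the fingers below 0.1 N), for 0.2 s.
4. the chock is lifted clear, straight up: at least 27 mm up while upright and within 20 mm of its place (z of chock_grip in the frame of stand above 0.132 m and x of chock_grip in the frame of stand between 0.046 and 0.086 m and y of chock_grip in the frame of stand between -0.02 and 0.02 m and angle between chock_grip's own z axis and vertical below 0.25 rad), for 0.05 s.
At the end, for the whole second after the job is handed in: The nut's next slot is in line with the cross hole (joint 1.047 within 0.14 rad), the red pin is through both with its middle within 7 mm of the hole's centre and within 0.25 rad of its direction, and the chock stands upright (within 0.15 rad) and still on the floor of the green tray; all released (all of step 3 and x of chock_grip in the frame of tray between -0.068 and 0.068 m and y of chock_grip in the frame of tray between -0.063 and 0.063 m and z of chock_grip in the frame of tray between 0.046 and 0.062 m and angle between chock_grip's own z axis and vertical below 0.15 rad and linear speed of each of chock, pin below 0.02 m/s); the robot touches nothing.
It fails at once if the nut is turned past the next slot (value of joint nut above 1.3 rad).
It fails at once if the nut is backed off to the previous slot (value of joint nut below 0.05 rad).
It fails at once if the chock is dropped (falls free from more than about 2 cm) (contact force between chock and the fingers below 0.05 N and linear speed of chock above 0.65 m/s).
It fails at once if the blue pin is moved more than 15 mm (distance of short_pin_grip from where it was at the start of the episode above 0.015 m).
It fails at once if the hammer or the jar is moved more than 20 mm (distance of any of hammer, jar from where it was at the start of the episode above 0.02 m).
It also fails if it takes over 56 s, if anything falls off the work surface, if the arm or the gripper's body presses on something with over 40 N, if the wrist force passes 120 N, or if a joint passes its speed limit or range.

## Robot

A 7-joint arm with a two-finger parallel gripper is mounted at the origin on the work surface. World frame = base frame: x ahead of the robot, y to its left, z up, the work surface at z = 0. Lengths are in m, angles in rad, forces in N, time in s.
With the tool pointing down it reaches from about 0.4 to 0.85 m from the base axis. Payload 4.5 kg.
Tool frame: the origin (TCP) lies on the centre line of the jaws, within the pads' length; the fingertips stand 8 mm ahead of it and the grasp point (between the pads) lies 11 mm behind it; z points along the fingers, y is the line along which they close (so a half turn about z gives the same grasp; the last joint's range is limited). The gripper opens to 88 mm and grips with 3 to 60 N. Pads are 18 mm wide; open, the fingers measure 123 mm over their backs; the gripper's body (75 mm by 187 mm) begins 45 mm behind the grasp point.
Start: joints at [1.146, 0.689, -0.195, 1.565, 0.157, 0.902, -0.215], TCP at [0.277, -0.56, 0.247] pointing down, gripper open.
Joint ranges: [-3.01, 3.01], [-0.46, 2.08], [-1.47, 1.51], [0.13, 2.56], [-1, 4.14], [0.04, 2.09], [-2.66, 2.66]. Speed limits (rad/s): [2.57, 2.57, 3.14, 3.14, 3.14, 3.14, 3.14].

## Interface

Orientations are given as a unit quaternion [w, x, y, z].
In Python, from plant import manip gives the robot as it stands.
- The arm moves only by the shell command python3 -m creep 'ROWS'. ROWS is JSON, a list of rows, each an object with "slide": the shift along the tool's x, y, z in m, a list of three; "delta_rot": the turn, a rotation vector about the tool's x, y, z in degrees, a list of three; "jaw": the opening, from -1 (shut) to 1 (fully open). A call has 1 to 12 rows; each row shifts and turns the commanded pose from where the row before left it, along the tool's axes as they then stand; what a row does not reach is not made up. A row lasts 1/10 s, in which the tool goes at most 50 mm and 8.59 degrees, less where a joint would pass 70% of its speed; a pose out of reach is approached as far as the arm can. A call is refused whole if a number of a shift passes 0.05 or a number of a turn 8.59, either way. A call with a gripper value outside its range is refused whole. The fingers move at their own pace and stop on an object; the grip force is fixed at half the most. Time passes only in rows, so rows that do not move let the fingers close. It gives the time, the measured TCP pose, the force, the opening and the grip force at its end, in the units of the state.
- manip.observe(): the state, without advancing time (a new reading comes with each control period).
- manip.grab_frame(name): name is "side" or "top" or "wrist"; returns (picture, depth): 480x640x3 uint8, blue, green, red; 480x640 float32, m along the optical axis (not along the pixel's ray), 0 where there is no reading.
- manip.camera_model(name): a dict with "mtx" (3x3 intrinsics, pixels), "world_from_camera" (4x4, takes a point from camera to world coordinates). Camera axes: x right, y down, z forward; pixel columns grow to the right and rows downward; lengths in m; the calibration is good to about 2 mm. A picture is of the moment at which its call begins: read the wrist's pose just before it. camera_model takes no time and is no camera call; for the wrist camera it gives the pose at the moment of the call.
- manip.job_done(): hands the job in; it is judged then, once.
The state is a dict: "time_s": time; "joint_positions": joint angles; "dq": joint speeds; "effort": joint torques, N m; "eef_pos": TCP position; "orientation": TCP orientation; "ft_force": force on the tool from outside, world axes, zero at the start; "torque": the same for the moment, N m; "gripper_width": finger opening in m; "grip_force": force on a finger pad.
Only numpy, scipy, OpenCV 4.12 (cv2) and the standard library are available. Lean on these libraries where they do the work, as an engineer would, in place of code of your own. Each camera call takes 0.05 s, during which the arm holds its last target. There are 200 camera calls.

## Working session

There is one attempt and no reset: what is moved stays moved. The work goes in short steps, Python scripts to look and compute and a shell command to move; the robot and the scene stay as the last step left them, time stands still between calls to the robot, and variables do not carry over. Pictures are saved under pics/ and viewed, at most 10 in all, crops included, and the job is handed in when it is done.

```bash
ls; mkdir -p pics; cat > h.py <<'E'
import numpy as np,cv2
from plant import manip
def grab(n):
    m=manip.camera_model(n); im,d=manip.grab_frame(n)
    return im,d,np.array(m["mtx"]),np.array(m["world_from_camera"])
def pts(d,K,T):
    v,u=np.mgrid[:d.shape[0],:d.shape[1]]
    p=np.stack([(u-K[0,2])/K[0,0]*d,(v-K[1,2])/K[1,1]*d,d],-1)
    return p@T[:3,:3].T+T[:3,3]
def ray(u,v,K,T,z):
    r=T[:3,:3]@np.linalg.inv(K)@np.array([u,v,1.]); o=T[:3,3]
    return o+r*(z-o[2])/r[2]
E
python3 - <<'E'
from h import *
for n in("top","side"):
    im,d,K,T=grab(n); cv2.imwrite(f"pics/{n}0.png",im); np.savez(f"{n}0.npz",im=im,d=d,K=K,T=T); print(n,K[0,0],T.round(3).tolist())
print(manip.observe())
E
```

```text
pics
top 536.7163809049524 [[-0.011, -0.977, 0.212, 0.369], [-1.0, 0.011, -0.003, -0.004], [0.0, -0.212, -0.977, 1.332], [0.0, 0.0, 0.0, 1.0]]
side 466.5537951711527 [[0.997, -0.047, 0.058, 0.566], [-0.074, -0.723, 0.687, -0.685], [0.01, -0.689, -0.724, 0.768], [0.0, 0.0, 0.0, 1.0]]
{'time_s': 0.1, 'joint_positions': array([ 1.14578115,  0.68991941, -0.19452024,  1.56621726,  0.15731134,
        0.90250079, -0.21511387]), 'dq': array([ 7.74202392e-04, -2.48819790e-03, -3.91514480e-04, -1.88005954e-03,
       -1.17210204e-03, -1.34900896e-03,  9.83259395e-05]), 'effort': array([-4.08548454e-03, -5.28505218e+01, -1.27177019e+00, -1.53837669e+01,
       -5.25458856e-02,  1.95720015e-03,  8.42053714e-05]), 'eef_pos': array([ 0.27652164, -0.55989138,  0.24598425]), 'orientation': array([-7.87995624e-04,  9.73793352e-01,  2.27433121e-01, -2.49018972e-04]), 'ft_force': array([0.63517916, 0.34122529, 0.10351382]), 'torque': array([-0.02770012, -0.00384799,  0.06019395]), 'grip_force': 0.0, 'gripper_width': 0.08807244606927066}
```

View pics/top0.png

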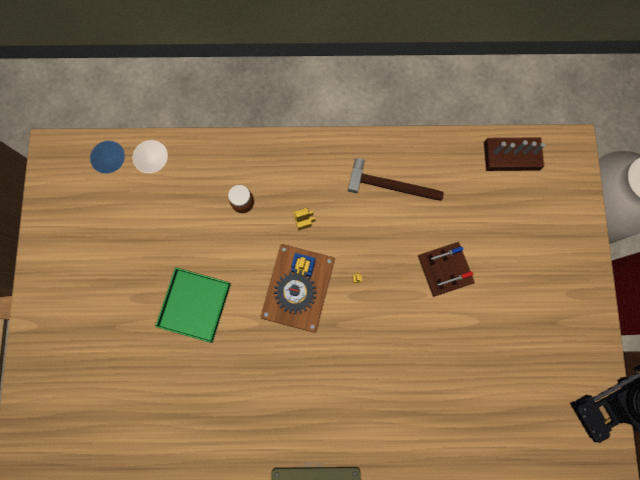

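View pics/side0.png

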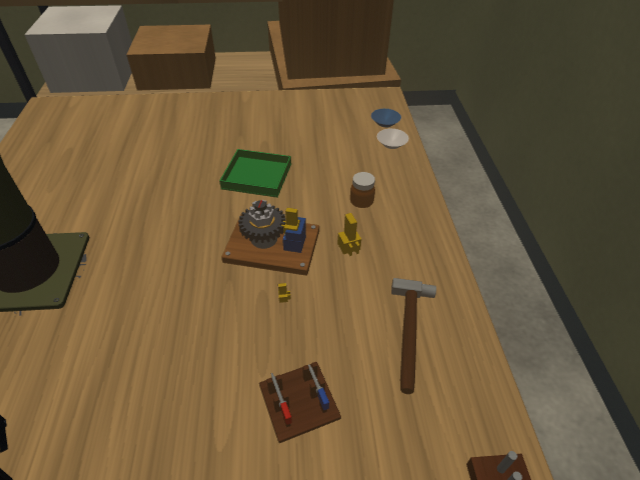

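The top view shows the stand's stud at about (295,291), the red grip at (466,275) and the blue one at (457,251). The tray is at (194,305), the hammer at (400,185) and the jar at (240,197).

There are three yellow pieces: a small one at (358,278), a larger one lying free at (305,218), and the middle-sized one at (302,265) in the blue pocket. The one in the pocket fits the description.

```bash
cat > m.py <<'E'
from h import *
z=np.load("top0.npz"); im,d,K,T=[z[k] for k in("im","d","K","T")]
P=pts(d,K,T); hsv=cv2.cvtColor(im,cv2.COLOR_BGR2HSV); H,S,V=[hsv[...,i].astype(int) for i in range(3)]
def rep(name,m,zpl=None):
    n,l,st,c=cv2.connectedComponentsWithStats(m.astype(np.uint8))
    for i in range(1,n):
        if st[i,4]<12: continue
        q=P[l==i]; q=q[np.isfinite(q).all(1)]
        r=cv2.minAreaRect((q[:,:2]*1000).astype(np.float32))
        print(name,st[i,4],c[i].round(1),"med",np.median(q,0).round(4),"zmax",q[:,2].max().round(3),"rect",np.round(r[0],1),np.round(r[1],1),round(r[2],1))
rep("yellow",(H>20)&(H<34)&(S>190)&(V>110))
rep("red",((H<6)|(H>174))&(S>180)&(V>120))
rep("blue",(H>105)&(H<125)&(S>150)&(V>60))
rep("green",(H>50)&(H<80)&(S>150))
rep("standtop",(P[...,2]>.012)&(P[...,2]<.028)&(P[...,1]>-.05)&(P[...,1]<.2)&(P[...,0]>.45)&(P[...,0]<.75))
rep("gear",(P[...,2]>.074)&(P[...,1]>-.05)&(P[...,1]<.2)&(P[...,0]>.45)&(P[...,0]<.75))
rep("rack",(P[...,2]>.006)&(P[...,2]<.014)&(P[...,1]<-.2)&(P[...,1]>-.45)&(P[...,0]>.5)&(P[...,0]<.7))
rep("crown",(P[...,2]>.113)&(P[...,1]>-.05)&(P[...,1]<.2)&(P[...,0]>.45)&(P[...,0]<.75))
E
python3 m.py
python3 - <<'E'
import cv2
im=cv2.imread("pics/top0.png"); 
a=cv2.resize(im[200:340,240:380],(560,560),interpolation=cv2.INTER_CUBIC); cv2.imwrite("pics/c1.png",a)
E
```

```text
red 41 [466.9 274.2] med [ 0.5408 -0.366   0.0547] zmax 1.332 rect [ 463.8 -198.1] [ 10.3 432.1] 24.7
blue 42 [457.  249.6] med [ 0.6003 -0.3467  0.055 ] zmax 0.06 rect [ 601.2 -345.7] [ 8.6 24. ] 17.8
blue 145 [304.1 262.7] med [0.5713 0.0149 0.0757] zmax 1.332 rect [479.8  25. ] [223.3  53.6] 1.1
green 301 [172.4 298.4] med [0.4988 0.3528 0.0152] zmax 1.332 rect [443.6 176.6] [388.7 145.5] 73.6
green 224 [217.  307.5] med [0.4715 0.2345 0.0221] zmax 1.332 rect [453.5 134.2] [294.1 151.1] 83.3
standtop 31 [245.  208.7] med [0.715  0.1723 0.0205] zmax 0.028 rect [719.2 174.8] [13.2 47.4] 23.3
standtop 14 [305.4 225.7] med [0.6721 0.0208 0.0195] zmax 0.028 rect [672.4  20.8] [ 2.1 24. ] 18.6
standtop 2159 [297.9 281.3] med [0.5399 0.0448 0.0191] zmax 0.027 rect [522.4  41.7] [140.3 183.6] 75.1
gear 105 [301.  212.5] med [0.6885 0.0301 0.0875] zmax 0.093 rect [690.1  30.4] [17.4 32.5] 19.7
gear 1483 [295.8 285.8] med [0.5077 0.0406 0.0804] zmax 0.129 rect [522.3  47.3] [ 97.9 141.6] 89.4
rack 1194 [445.1 269. ] med [ 0.5614 -0.3252  0.0092] zmax 0.014 rect [ 562.  -325.9] [109.6 111.1] 17.6
crown 57 [301.1 262. ] med [0.5642 0.0297 0.1187] zmax 0.123 rect [564.8  29.7] [12.1 23.8] 74.7
crown 14 [292.1 281.7] med [0.5192 0.0505 0.1169] zmax 0.121 rect [519.1  50.3] [6.5 9.3] 12.5
crown 140 [293.1 290.2] med [0.5001 0.0469 0.1214] zmax 0.129 rect [497.4  46.6] [34.  37.4] 8.1
crown 12 [301.4 292.2] med [0.4959 0.029  0.1155] zmax 0.121 rect [494.8  29.1] [6.8 7. ] 88.8
```

View pics/c1.png

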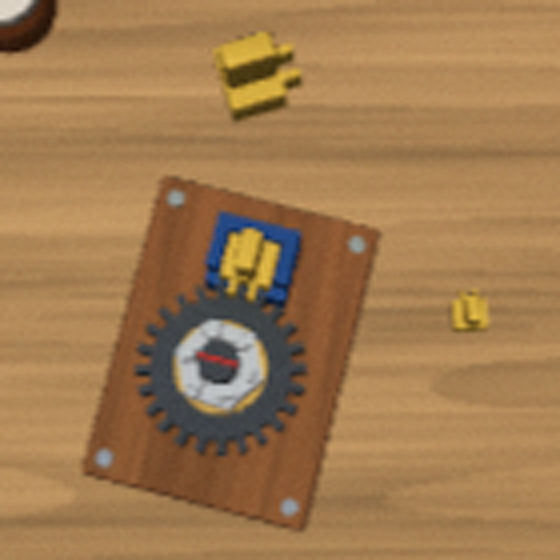

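The crop confirms it. The middle-sized chock sits in the pocket at crop (248,262), the larger one at (258,72) is loose, and the tiny one is at (470,312). The red line on the stud is at (217,358), and the nut's hexagon is visible around it. Next I bring the wrist camera over the nut.

```bash
cat >> h.py <<'E'
from scipy.spatial.transform import Rotation as Ro
def tcp():
    o=manip.observe(); w,x,y,z=o["orientation"]; return np.array(o["eef_pos"]),Ro.from_quat([x,y,z,w]).as_matrix(),o
def go(x,y,z,a=None):
    "prints tool-frame shift (mm) and rotvec (deg) from the measured pose to tool-down pose with tool x at yaw a deg"
    p,R,o=tcp(); s=R.T@(np.array([x,y,z])-p)*1000
    a0=np.degrees(np.arctan2(R[1,0],R[0,0])); a=a0 if a is None else a
    G=Ro.from_euler("z",a,degrees=True).as_matrix()@np.diag([1,-1,-1.])
    r=Ro.from_matrix(R.T@G).as_rotvec(degrees=True)
    print("t",round(o["time_s"],2),"pos",p.round(4),"yaw",a0.round(2),"jaw",round(o["gripper_width"],4),"F",np.round(o["ft_force"],1),"q",np.round(o["joint_positions"],2),"\n shift mm",s.round(1),"rot",r.round(2))
E
python3 - <<'E'
from h import *
p,R,o=tcp(); T=np.array(manip.camera_model("wrist")["world_from_camera"])
print("cam in tool",(R.T@(T[:3,3]-p)).round(3),(R.T@T[:3,:3]).round(3).tolist())
go(.50,.047,.247,15)
E
```

```text
cam in tool [ 0.074 -0.002 -0.137] [[0.0, -0.959, -0.284], [1.0, -0.0, 0.0], [-0.0, -0.284, 0.959]]
t 0.1 pos [ 0.2765 -0.5599  0.246 ] yaw 26.29 jaw 0.0881 F [0.6 0.3 0.1] q [ 1.15  0.69 -0.19  1.57  0.16  0.9  -0.22] 
 shift mm [ 4.692e+02 -4.451e+02 -3.000e-01] rot [-0.09  0.02 11.29]
```

```bash
python3 -m creep '[{"slide":[0.025,-0.024,0],"delta_rot":[0,0,0],"jaw":1},{"slide":[0.034,-0.032,0],"delta_rot":[0,0,0],"jaw":1},{"slide":[0.034,-0.032,0],"delta_rot":[0,0,0],"jaw":1},{"slide":[0.034,-0.032,0],"delta_rot":[0,0,0],"jaw":1},{"slide":[0.034,-0.032,0],"delta_rot":[0,0,0],"jaw":1},{"slide":[0.034,-0.032,0],"delta_rot":[0,0,0],"jaw":1},{"slide":[0.034,-0.032,0],"delta_rot":[0,0,0],"jaw":1},{"slide":[0.034,-0.032,0],"delta_rot":[0,0,0],"jaw":1},{"slide":[0.034,-0.032,0],"delta_rot":[0,0,0],"jaw":1},{"slide":[0.034,-0.032,0],"delta_rot":[0,0,0],"jaw":1},{"slide":[0.034,-0.032,0],"delta_rot":[0,0,0],"jaw":1},{"slide":[0.034,-0.032,0],"delta_rot":[0,0,0],"jaw":1}]'
python3 -m creep '[{"slide":[0.034,-0.032,0],"delta_rot":[0,0,0],"jaw":1},{"slide":[0.025,-0.024,0],"delta_rot":[0,0,0],"jaw":1},{"slide":[0.012,-0.013,0],"delta_rot":[0,0,0],"jaw":1},{"slide":[0,0,0],"delta_rot":[0,0,0],"jaw":1},{"slide":[0,0,0],"delta_rot":[0,0,0],"jaw":1}]'
python3 - <<'E'
from h import *
go(.50,.047,.247)
im,d,K,T=grab("wrist"); cv2.imwrite("pics/w1.png",im); np.savez("w1.npz",im=im,d=d,K=K,T=T)
E
```

```text
time_s: 1.3
eef_pos: [0.4682, -0.0447, 0.2466]
orientation: [0.0, 0.974, 0.227, -0.0]
ft_force: [0.6, -0.1, 0.5]
gripper_width: 0.0877
grip_force: 0.0
time_s: 1.8
eef_pos: [0.5005, 0.0458, 0.2464]
orientation: [0.0, 0.974, 0.227, -0.001]
ft_force: [0.0, -0.4, 0.0]
gripper_width: 0.0879
grip_force: 0.0
t 1.8 pos [0.5005 0.0458 0.2464] yaw 26.28 jaw 0.0879 F [ 0.  -0.4  0. ] q [-0.1   0.53 -0.13  1.93  0.1   0.69 -1.4 ] 
 shift mm [ 0.  -1.3 -0.6] rot [0.03 0.09 0.  ]
```

View pics/w1.png

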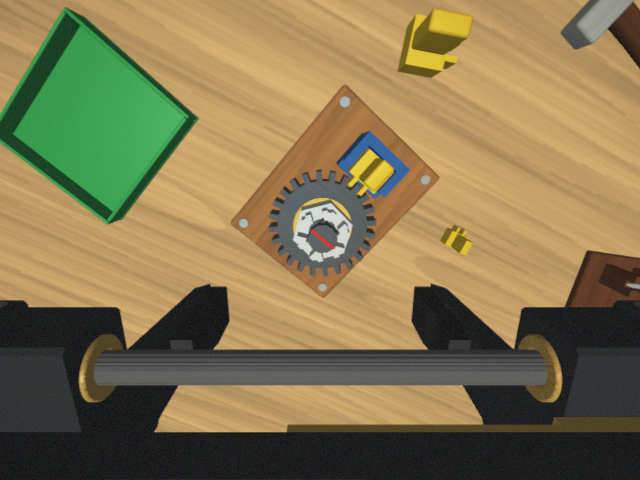

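The wrist view shows the stud and its red line at (321,238), the white nut around it, the chock at (374,172), and the tray at the upper left.

```bash
cat > nut.py <<'E'
from h import *
import sys
def nut(f):
    z=np.load(f); im,d,K,T=[z[k] for k in("im","d","K","T")]
    P=pts(d,K,T); Z=P[...,2]; hsv=cv2.cvtColor(im,cv2.COLOR_BGR2HSV); H,S,V=[hsv[...,i].astype(int) for i in range(3)]
    near=np.hypot(P[...,0]-.5,P[...,1]-.046)<.04
    st=near&(Z>.121)&(Z<.128); c=P[st]; c0=cv2.minEnclosingCircle((c[:,:2]*1000).astype(np.float32)); print("stud",c0,c.mean(0).round(4),st.sum())
    rl=near&((H<8)|(H>172))&(S>150)&(V>80)&(Z>.118); v,u=np.nonzero(rl)
    q=np.array([ray(a,b,K,T,.1245) for a,b in zip(u,v)])[:,:2]; m=q.mean(0); e=np.linalg.svd(q-m)[2][0]
    print("redline mid",m.round(4),"dir",np.degrees(np.arctan2(e[1],e[0])).round(1),len(q))
    c=m
    def harm(mask,k=6,lo=0,hi=1):
        X=P[mask][:,:2]-c; th=np.arctan2(X[:,1],X[:,0]); return th,np.hypot(*X.T)
    th,r=harm(near&(Z>.09)&(Z<.121)); s=(r>.0145)&(r<.0195)
    z6=Z[near&(Z>.09)&(Z<.121)][s]; t=th[s]
    # low z = slots: bin by angle mod 60
    b=np.round(np.degrees(t)%60/5).astype(int)%12; print("crown z by ang/5",[round(np.mean(z6[b==i]),4) if (b==i).any() else None for i in range(12)])
    ph=np.angle(np.sum((z6.mean()-z6)*np.exp(6j*t)))/6; print("slot angle",np.degrees(ph).round(2)%60)
    th,r=harm(near&(Z>.098)&(Z<.107)); s=(r>.0205)&(r<.03); th=th[s];r=r[s]
    bb=[(a,np.percentile(r[np.abs((np.degrees(th)-a+180)%360-180)<4],95)) for a in range(-180,180,5) if (np.abs((np.degrees(th)-a+180)%360-180)<4).sum()>3]
    a=np.radians([x[0] for x in bb]); R=np.array([x[1] for x in bb]); print("hex r",R.min().round(4),R.max().round(4),len(R),"flat normal ang",np.degrees(np.angle(np.sum((R.mean()-R)*np.exp(6j*a)))/6).round(2)%60)
    w=(S<70)&(V>120)&(Z>.01)&(Z<.03); n,l,s,cc=cv2.connectedComponentsWithStats(w.astype(np.uint8))
    sc=[ray(*cc[i],K,T,.021)[:2] for i in range(1,n) if s[i,4]>15]; print("screws",np.round(sc,4).tolist())
    y=(H>20)&(H<34)&(S>150)&(V>100)&(Z>.113)&(Z<.127)&(np.hypot(P[...,0]-.565,P[...,1]-.03)<.03); q=P[y][:,:2]*1000; print("chock top",cv2.minAreaRect(q.astype(np.float32)),y.sum(),np.median(P[y][:,2]))
if __name__=="__main__": nut(sys.argv[1])
E
python3 nut.py w1.npz
```

```text
stud ((501.66571044921875, 45.9652214050293), 12.007280349731445) [0.502  0.0463 0.1236] 656
redline mid [0.5014 0.0465] dir -105.0 83
crown z by ang/5 [np.float64(0.114), np.float64(0.1161), np.float64(0.116), np.float64(0.1161), np.float64(0.1147), np.float64(0.1106), np.float64(0.102), np.float64(0.1023), np.float64(0.1021), np.float64(0.1022), np.float64(0.102), np.float64(0.1087)]
slot angle 40.5
hex r 0.0221 0.0266 57 flat normal ang 41.260000000000005
screws [[0.7842, -0.106], [0.6128, 0.0758], [0.5827, -0.0359], [0.4536, 0.1188], [0.4235, 0.007]]
chock top ((564.8348388671875, 29.078014373779297), (12.31573486328125, 23.175003051757812), 74.85400390625) 482 0.11890146414761132
```

Readings against what they must be:

| Quantity | Measured | Check |
|---|---|---|
| Stand axis | (0.5015, 0.0463) | Chock is 66 mm from it, as given |
| Stand yaw | -15° | Red line and screws agree |
| Slots | about 41° mod 60 | Nut at about 0.59 rad, within 0.2 to 0.8 |

The nut must turn 26° clockwise. I grip at tool yaw 11° and end at -15°.

```bash
python3 -m creep '[{"slide":[0.001,0,0.02],"delta_rot":[0,0,7.6],"jaw":1},{"slide":[0,0,0.04],"delta_rot":[0,0,7.6],"jaw":1},{"slide":[0,0,0.03],"delta_rot":[0,0,0],"jaw":1},{"slide":[0,0,0.02],"delta_rot":[0,0,0],"jaw":1},{"slide":[0,0,0],"delta_rot":[0,0,0],"jaw":1}]'
python3 - <<'E'
from h import *
go(.5015,.0463,.094,11)
E
```

```text
time_s: 2.35
eef_pos: [0.4999, 0.0449, 0.1347]
orientation: [0.001, 0.995, 0.095, -0.003]
ft_force: [0.8, 0.2, -0.3]
gripper_width: 0.0882
grip_force: 0.0
t 2.35 pos [0.4999 0.0449 0.1347] yaw 10.93 jaw 0.0882 F [ 0.8  0.2 -0.3] q [-0.16  0.72 -0.03  2.03  0.06  0.4  -1.62] 
 shift mm [ 2.1 -1.1 40.6] rot [ 0.05  0.34 -0.07]
```

```bash
python3 -m creep '[{"slide":[0.002,-0.001,0.015],"delta_rot":[0,0.3,0],"jaw":1},{"slide":[0,0,0.015],"delta_rot":[0,0,0],"jaw":1},{"slide":[0,0,0.01],"delta_rot":[0,0,0],"jaw":1},{"slide":[0,0,0],"delta_rot":[0,0,0],"jaw":1},{"slide":[0,0,0],"delta_rot":[0,0,0],"jaw":-1},{"slide":[0,0,0],"delta_rot":[0,0,0],"jaw":-1},{"slide":[0,0,0],"delta_rot":[0,0,0],"jaw":-1},{"slide":[0,0,0],"delta_rot":[0,0,0],"jaw":-1},{"slide":[0,0,0],"delta_rot":[0,0,0],"jaw":-1}]'
python3 - <<'E'
from h import *
go(.5015,.0463,.094,-15)
E
```

```text
time_s: 3.25
eef_pos: [0.5043, 0.0474, 0.097]
orientation: [0.001, 0.995, 0.096, 0.003]
ft_force: [2.7, -8.7, -1.2]
gripper_width: 0.0504
grip_force: 4.7
t 3.25 pos [0.5043 0.0474 0.097 ] yaw 11.04 jaw 0.0504 F [ 2.7 -8.7 -1.2] q [-0.17  0.79 -0.02  2.05  0.06  0.3  -1.63] 
 shift mm [-3.   0.5  3. ] rot [ 2.000e-02 -3.500e-01  2.604e+01]
```

```bash
python3 -m creep '[{"slide":[-0.002,0,0.002],"delta_rot":[0,0,0],"jaw":-1},{"slide":[0,0,0],"delta_rot":[0,0,0],"jaw":-1},{"slide":[0,0,0],"delta_rot":[0,0,0],"jaw":-1}]'
python3 - <<'E'
from h import *
go(.5015,.0463,.094,-15)
E
```

```text
time_s: 3.55
eef_pos: [0.5047, 0.0452, 0.0964]
orientation: [0.002, 0.995, 0.095, 0.005]
ft_force: [2.7, -6.3, 13.2]
gripper_width: 0.0457
grip_force: 30.0
t 3.55 pos [0.5047 0.0452 0.0964] yaw 10.91 jaw 0.0457 F [ 2.7 -6.3 13.2] q [-0.17  0.79 -0.02  2.05  0.07  0.29 -1.63] 
 shift mm [-3.  -1.7  2.4] rot [ 0.1  -0.65 25.91]
```

```bash
python3 -m creep '[{"slide":[0,0,-0.001],"delta_rot":[0,0,4],"jaw":-1},{"slide":[0,0,0],"delta_rot":[0,0,5],"jaw":-1},{"slide":[-0.001,0,0],"delta_rot":[0,0,5],"jaw":-1},{"slide":[0,0,0],"delta_rot":[0,0,5],"jaw":-1},{"slide":[-0.001,0,0],"delta_rot":[0,0,4],"jaw":-1},{"slide":[0,0,0],"delta_rot":[0,0,3],"jaw":-1},{"slide":[0,0,0],"delta_rot":[0,0,0],"jaw":-1},{"slide":[0,0,0],"delta_rot":[0,0,0],"jaw":-1}]'
python3 - <<'E'
from h import *
go(.5015,.0463,.094,-15)
E
```

```text
time_s: 4.35
eef_pos: [0.5046, 0.0437, 0.0965]
orientation: [0.001, 0.991, -0.133, 0.007]
ft_force: [7.3, -9.8, -0.7]
gripper_width: 0.0458
grip_force: 30.0
t 4.35 pos [0.5046 0.0437 0.0965] yaw -15.25 jaw 0.0458 F [ 7.3 -9.8 -0.7] q [-0.22  0.79  0.06  2.06 -0.14  0.28 -1.88] 
 shift mm [-3.7 -1.7  2.5] rot [ 0.01 -0.86 -0.25]
```

Next I release, rise, and look at the nut before going for the pin.

```bash
python3 -m creep '[{"slide":[0,0,0],"delta_rot":[0,0,0],"jaw":1},{"slide":[0,0,0],"delta_rot":[0,0,0],"jaw":1},{"slide":[0,0,0],"delta_rot":[0,0,0],"jaw":1},{"slide":[0,0,0],"delta_rot":[0,0,0],"jaw":1},{"slide":[0,0,-0.02],"delta_rot":[0,0,0],"jaw":1},{"slide":[0,0,-0.05],"delta_rot":[0,0,0],"jaw":1},{"slide":[0,0,-0.05],"delta_rot":[0,0,0],"jaw":1},{"slide":[0,0,-0.03],"delta_rot":[0,0,0],"jaw":1},{"slide":[0,0,0],"delta_rot":[0,0,0],"jaw":1},{"slide":[0,0,0],"delta_rot":[0,0,0],"jaw":1}]'
python3 - <<'E'
from h import *
from nut import nut
im,d,K,T=grab("wrist"); cv2.imwrite("pics/w2.png",im); np.savez("w2.npz",im=im,d=d,K=K,T=T)
nut("w2.npz")
z=np.load("top0.npz"); im,d,K,T=[z[k] for k in("im","d","K","T")]
hsv=cv2.cvtColor(im,cv2.COLOR_BGR2HSV); H,S,V=[hsv[...,i].astype(int) for i in range(3)]
m=((H<6)|(H>174))&(S>180)&(V>100); m[:,520:]=0;m[:,420:]&=True; m[:,:420]=0
v,u=np.nonzero(m); q=np.array([ray(a,b,K,T,.057)[:2] for a,b in zip(u,v)]); print("red",q.mean(0),cv2.minAreaRect((q*1000).astype(np.float32)))
go(q[:,0].mean()+.02,q[:,1].mean(),.20,0)
E
```

```text
time_s: 5.35
eef_pos: [0.499, 0.0486, 0.2459]
orientation: [-0.001, 0.992, -0.129, 0.003]
ft_force: [-0.9, 0.7, -0.7]
gripper_width: 0.0878
grip_force: 0.0
stud ((501.2918395996094, 45.62745666503906), 11.97954273223877) [0.5018 0.0458 0.1236] 664
redline mid [0.5014 0.0461] dir 75.0 86
crown z by ang/5 [np.float64(0.1093), np.float64(0.1021), np.float64(0.102), np.float64(0.1021), np.float64(0.1018), np.float64(0.102), np.float64(0.1104), np.float64(0.1153), np.float64(0.116), np.float64(0.1161), np.float64(0.1161), np.float64(0.1142)]
slot angle 14.4
hex r 0.0221 0.0264 61 flat normal ang 15.59
screws [[0.6124, 0.0761], [0.5824, -0.0358], [0.5789, 0.0551], [0.4536, 0.1186], [0.4233, 0.007]]
chock top ((564.732421875, 28.8387393951416), (11.581404685974121, 21.97325325012207), 75.15668487548828) 493 0.1188745367570746
red [ 0.54010362 -0.36486333] ((540.3775634765625, -365.2347106933594), (9.710203170776367, 26.26055908203125), 17.5577392578125)
t 5.4 pos [0.4983 0.0484 0.2449] yaw -14.88 jaw 0.0883 F [0.9 1.  0.9] q [-0.27  0.53  0.13  1.95 -0.11  0.66 -1.91] 
 shift mm [165.7 383.6  44.7] rot [ -0.08  -0.18 -14.88]
```

The slot now reads about 15°, in line with the hole. I move above the red pin, turning the tool to 107.6° so the camera and gripper suit entry from the stand's -y side.

```bash
python3 -m creep '[{"slide":[0.008,0.02,0],"delta_rot":[0,0,0],"jaw":1},{"slide":[0.015,0.04,0],"delta_rot":[0,0,0],"jaw":1},{"slide":[0.015,0.04,0],"delta_rot":[0,0,0],"jaw":1},{"slide":[0.015,0.04,0],"delta_rot":[0,0,0],"jaw":1},{"slide":[0.015,0.04,0],"delta_rot":[0,0,0],"jaw":1},{"slide":[0.015,0.04,0],"delta_rot":[0,0,0],"jaw":1},{"slide":[0.015,0.04,0],"delta_rot":[0,0,0],"jaw":1},{"slide":[0.015,0.04,0],"delta_rot":[0,0,0],"jaw":1},{"slide":[0.015,0.04,0],"delta_rot":[0,0,0],"jaw":0},{"slide":[0.012,0.033,0],"delta_rot":[0,0,0],"jaw":-0.2},{"slide":[0.006,0.015,0],"delta_rot":[0,0,0],"jaw":-0.2}]'
python3 -m creep '[{"slide":[0,0,0],"delta_rot":[0,0,-8.5],"jaw":-0.2},{"slide":[0,0,0],"delta_rot":[0,0,-8.5],"jaw":-0.2},{"slide":[0,0,0],"delta_rot":[0,0,-8.5],"jaw":-0.2},{"slide":[0,0,0],"delta_rot":[0,0,-8.5],"jaw":-0.2},{"slide":[0,0,0],"delta_rot":[0,0,-8.5],"jaw":-0.2},{"slide":[0,0,0.005],"delta_rot":[0,0,-8.5],"jaw":-0.2},{"slide":[0,0,0.01],"delta_rot":[0,0,-8.5],"jaw":-0.2},{"slide":[0,0,0.01],"delta_rot":[0,0,-8.5],"jaw":-0.2},{"slide":[0,0,0.01],"delta_rot":[0,0,-8.5],"jaw":-0.2},{"slide":[0,0,0.01],"delta_rot":[0,0,-8.5],"jaw":-0.2},{"slide":[0,0,0],"delta_rot":[0,0,-8.5],"jaw":-0.2},{"slide":[0,0,0],"delta_rot":[0,0,-8.5],"jaw":-0.2}]'
python3 -m creep '[{"slide":[0,0,0],"delta_rot":[0,0,-8.5],"jaw":-0.2},{"slide":[0,0,0],"delta_rot":[0,0,-8.5],"jaw":-0.2},{"slide":[0,0,0],"delta_rot":[0,0,-3.5],"jaw":-0.2},{"slide":[0,0,0],"delta_rot":[0,0,0],"jaw":-0.2},{"slide":[0,0,0],"delta_rot":[0,0,0],"jaw":-0.2}]'
cat > pin.py <<'E'
from h import *
im,d,K,T=grab("wrist"); cv2.imwrite("pics/w3.png",im)
P=pts(d,K,T); hsv=cv2.cvtColor(im,cv2.COLOR_BGR2HSV); H,S,V=[hsv[...,i].astype(int) for i in range(3)]
m=((H<6)|(H>174))&(S>150)&(V>80)&(P[...,2]>.0525)&(P[...,2]<.062)
n,l,s,c=cv2.connectedComponentsWithStats(m.astype(np.uint8)); i=1+np.argmax(s[1:,4]); v,u=np.nonzero(l==i)
q=np.array([ray(a,b,K,T,.057)[:2] for a,b in zip(u,v)]); r=cv2.minAreaRect((q*1000).astype(np.float32)); print("px",c[i],s[i],"z",np.median(P[l==i][:,2]),"mean",q.mean(0),"rect",r)
go(r[0][0]/1e3,r[0][1]/1e3,.034,107.6)
E
python3 pin.py
```

```text
time_s: 6.5
eef_pos: [0.5382, -0.3684, 0.2426]
orientation: [-0.0, 0.991, -0.132, 0.0]
ft_force: [0.4, -1.0, 0.7]
gripper_width: 0.0664
grip_force: 0.0
time_s: 7.7
eef_pos: [0.5394, -0.3632, 0.1974]
orientation: [-0.001, 0.722, 0.691, 0.002]
ft_force: [-0.3, 0.1, -0.2]
gripper_width: 0.0355
grip_force: 0.0
time_s: 8.2
eef_pos: [0.54, -0.3637, 0.1988]
orientation: [0.0, 0.591, 0.807, 0.002]
ft_force: [-1.1, 0.1, 0.4]
gripper_width: 0.0348
grip_force: 0.0
px [319.97264438 236.19148936] [315 221  11  31 329] z 0.05486559349752601 mean [ 0.5409399  -0.36423007] rect ((540.9536743164062, -364.168212890625), (8.673519134521484, 26.650997161865234), 17.45089340209961)
t 8.25 pos [ 0.5402 -0.3638  0.1992] yaw 107.52 jaw 0.0353 F [-0.5  0.1  0.9] q [ 0.79  0.82 -0.51  1.52  0.46  0.93  0.44] 
 shift mm [ -0.8  -0.  165.2] rot [ 0.24 -0.08 -0.08]
```

View pics/w3.png

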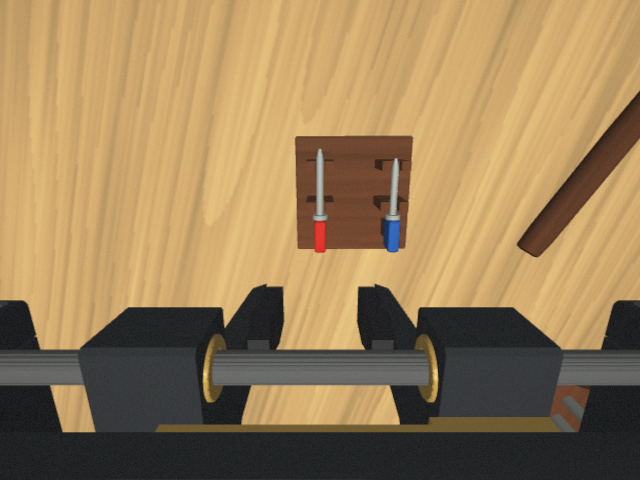

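The red pin's grip is at (320,236), pointing up the picture along tool +x and centred between the fingers. The blue one is at (392,236). I descend, grip and lift.

```bash
python3 -m creep '[{"slide":[-0.001,0,0.025],"delta_rot":[0,0,0],"jaw":-0.2},{"slide":[0,0,0.04],"delta_rot":[0,0,0],"jaw":-0.2},{"slide":[0,0,0.04],"delta_rot":[0,0,0],"jaw":-0.2},{"slide":[0,0,0.03],"delta_rot":[0,0,0],"jaw":-0.2},{"slide":[0,0,0.015],"delta_rot":[0,0,0],"jaw":-0.2},{"slide":[0,0,0],"delta_rot":[0,0,0],"jaw":-0.2},{"slide":[0,0,0],"delta_rot":[0,0,0],"jaw":-0.2}]'
python3 - <<'E'
from h import *
go(.54095,-.3642,.034,107.6)
E
```

```text
time_s: 8.95
eef_pos: [0.5427, -0.3653, 0.0515]
orientation: [0.003, 0.591, 0.807, 0.002]
ft_force: [0.8, -0.1, 0.5]
gripper_width: 0.0352
grip_force: 0.0
t 8.95 pos [ 0.5427 -0.3653  0.0515] yaw 107.58 jaw 0.0352 F [ 0.8 -0.1  0.5] q [ 0.74  1.01 -0.42  1.59  0.58  0.67  0.34] 
 shift mm [ 1.6 -1.4 17.5] rot [ 0.37  0.09 -0.02]
```

```bash
python3 -m creep '[{"slide":[0.001,-0.001,0.01],"delta_rot":[0.3,0,0],"jaw":-0.2},{"slide":[0,0,0.007],"delta_rot":[0,0,0],"jaw":-0.2},{"slide":[0,0,0],"delta_rot":[0,0,0],"jaw":-0.2},{"slide":[0,0,0],"delta_rot":[0,0,0],"jaw":-0.5},{"slide":[0,0,0],"delta_rot":[0,0,0],"jaw":-1},{"slide":[0,0,0],"delta_rot":[0,0,0],"jaw":-1},{"slide":[0,0,0],"delta_rot":[0,0,0],"jaw":-1},{"slide":[0,0,0],"delta_rot":[0,0,0],"jaw":-1}]'
python3 - <<'E'
from h import *
go(.54095,-.3642,.034,107.6)
E
```

```text
time_s: 9.75
eef_pos: [0.5407, -0.3646, 0.0338]
orientation: [0.0, 0.591, 0.807, -0.0]
ft_force: [-0.1, 0.1, 0.8]
gripper_width: 0.0097
grip_force: 30.0
t 9.75 pos [ 0.5407 -0.3646  0.0338] yaw 107.58 jaw 0.0097 F [-0.1  0.1  0.8] q [ 0.73  1.03 -0.4   1.59  0.59  0.64  0.33] 
 shift mm [ 0.3  0.3 -0.2] rot [ 0.02  0.06 -0.02]
```

```bash
python3 -m creep '[{"slide":[0,0,-0.01],"delta_rot":[0,0,0],"jaw":-1},{"slide":[0,0,-0.03],"delta_rot":[0,0,0],"jaw":-1},{"slide":[0,0,-0.045],"delta_rot":[0,0,0],"jaw":-1},{"slide":[0,0,-0.04],"delta_rot":[0,0,0],"jaw":-1},{"slide":[0.02,0.002,0],"delta_rot":[0,0,0],"jaw":-1},{"slide":[0.04,0.004,0],"delta_rot":[0,0,0],"jaw":-1},{"slide":[0.04,0.004,0],"delta_rot":[0,0,0],"jaw":-1},{"slide":[0.04,0.004,0],"delta_rot":[0,0,0],"jaw":-1},{"slide":[0.04,0.004,0],"delta_rot":[0,0,0],"jaw":-1},{"slide":[0.04,0.004,0],"delta_rot":[0,0,0],"jaw":-1},{"slide":[0.04,0.004,0],"delta_rot":[0,0,0],"jaw":-1},{"slide":[0.03,0.003,0],"delta_rot":[0,0,0],"jaw":-1}]'
python3 -m creep '[{"slide":[0.02,0.002,0],"delta_rot":[0,0,8],"jaw":-1},{"slide":[0,0,0],"delta_rot":[0,0,8],"jaw":-1},{"slide":[0,0,0],"delta_rot":[0,0,8],"jaw":-1},{"slide":[0,0,0],"delta_rot":[0,0,8],"jaw":-1},{"slide":[0,0,0],"delta_rot":[0,0,0],"jaw":-1},{"slide":[0,0,0],"delta_rot":[0,0,0],"jaw":-1}]'
python3 - <<'E'
from h import *
go(.4756,-.0503,.099,75)
im,d,K,T=grab("wrist"); cv2.imwrite("pics/w4.png",im); np.savez("w4.npz",im=im,d=d,K=K,T=T)
E
```

```text
time_s: 10.95
eef_pos: [0.4801, -0.0764, 0.1592]
orientation: [0.0, 0.59, 0.808, 0.0]
ft_force: [0.5, 0.3, -1.4]
gripper_width: 0.0097
grip_force: 30.0
time_s: 11.55
eef_pos: [0.4766, -0.0594, 0.1587]
orientation: [0.001, 0.789, 0.614, 0.0]
ft_force: [0.3, -0.9, -0.6]
gripper_width: 0.0096
grip_force: 30.0
t 11.55 pos [ 0.4766 -0.0594  0.1587] yaw 75.79 jaw 0.0096 F [ 0.3 -0.9 -0.6] q [ 0.17  0.66 -0.23  2.08  0.34  0.44 -0.57] 
 shift mm [ 8.6 -3.2 59.7] rot [0.06 0.03 0.79]
```

View pics/w4.png

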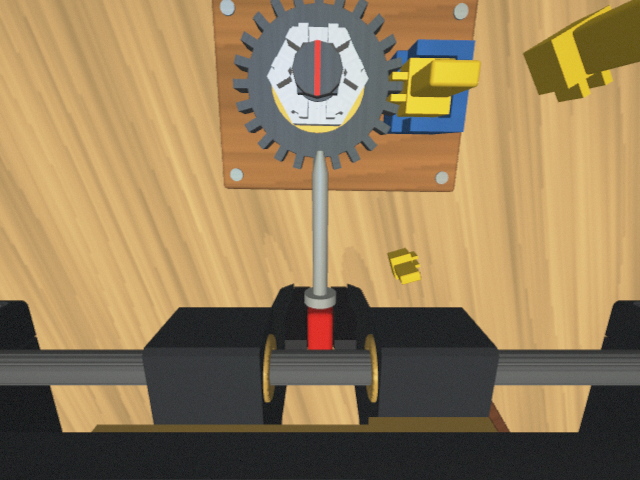

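The pin points straight up the picture, with its tip at (320,153). The stud's red line runs along the same column at (318,68). Next I measure the shank's line against the red line, both in tool axes.

```bash
cat > line.py <<'E'
from h import *
import sys
def line(f):
    z=np.load(f); im,d,K,T=[z[k] for k in("im","d","K","T")]
    p,R,o=tcp(); P=(pts(d,K,T)-p)@R; W=pts(d,K,T)
    m=(np.abs(P[...,1])<.008)&(P[...,0]>.021)&(P[...,0]<.062)&(P[...,2]>-.02)&(P[...,2]<.005)
    q=P[m]; print(m.sum(),"y slope/at0",np.polyfit(q[:,0],q[:,1],1).round(4))
    b=[(x,*np.round([q[np.abs(q[:,0]-x)<.004][:,1].mean(),q[np.abs(q[:,0]-x)<.004][:,2].min(),np.percentile(q[np.abs(q[:,0]-x)<.004][:,2],10)],4)) for x in(.025,.035,.045,.055)]; print(b)
    t=P[(np.abs(P[...,1])<.006)&(P[...,2]>-.02)&(P[...,2]<0)]; print("tip x",t[:,0].max())
    hsv=cv2.cvtColor(im,cv2.COLOR_BGR2HSV); H,S,V=[hsv[...,i].astype(int) for i in range(3)]
    rl=((H<8)|(H>172))&(S>150)&(V>80)&(W[...,2]>.118)&(np.hypot(W[...,0]-.5015,W[...,1]-.0463)<.02); v,u=np.nonzero(rl)
    r=np.array([ray(a,c,K,T,.1245) for a,c in zip(u,v)]); print("red mid",r.mean(0).round(4)); r=(r-p)@R
    print("red line in tool: mid",r.mean(0).round(4),"y slope",np.polyfit(r[:,0],r[:,1],1).round(4))
line(sys.argv[1])
E
python3 line.py w4.npz
```

```text
1578 y slope/at0 [ 0.0013 -0.0007]
[(0.025, np.float64(-0.0006), np.float64(-0.0152), np.float64(-0.0139)), (0.035, np.float64(-0.0006), np.float64(-0.0147), np.float64(-0.0137)), (0.045, np.float64(-0.0007), np.float64(-0.0152), np.float64(-0.0139)), (0.055, np.float64(-0.0005), np.float64(-0.0146), np.float64(-0.0139))]
tip x 0.07257498561806332
red mid [0.5012 0.0462 0.1245]
red line in tool: mid [ 0.1085 -0.0021  0.0341] y slope [ 0.0016 -0.0022]
```

```bash
python3 -m creep '[{"slide":[0,-0.0015,0.02],"delta_rot":[0,0,0],"jaw":-1},{"slide":[0,0,0.025],"delta_rot":[0,0,0],"jaw":-1},{"slide":[0,0,0.015],"delta_rot":[0,0,0],"jaw":-1},{"slide":[0,0,0],"delta_rot":[0,0,0],"jaw":-1},{"slide":[0,0,0],"delta_rot":[0,0,0],"jaw":-1},{"slide":[0,0,0],"delta_rot":[0,0,0],"jaw":-1}]'
python3 - <<'E'
from h import *
im,d,K,T=grab("wrist"); cv2.imwrite("pics/w5.png",im); np.savez("w5.npz",im=im,d=d,K=K,T=T)
go(.4756,-.0503,.099,75.5)
E
python3 line.py w5.npz
```

```text
time_s: 12.2
eef_pos: [0.4755, -0.0592, 0.0991]
orientation: [0.001, 0.79, 0.613, 0.001]
ft_force: [0.4, -0.9, -0.1]
gripper_width: 0.0095
grip_force: 30.0
t 12.25 pos [ 0.4756 -0.0592  0.0992] yaw 75.6 jaw 0.0098 F [ 1.  -0.4 -1.2] q [ 0.12  0.77 -0.15  2.12  0.39  0.28 -0.61] 
 shift mm [ 8.6 -2.2  0.2] rot [ 0.11 -0.    0.1 ]
1570 y slope/at0 [ 0.0017 -0.0008]
[(0.025, np.float64(-0.0007), np.float64(-0.0151), np.float64(-0.0136)), (0.035, np.float64(-0.0007), np.float64(-0.0149), np.float64(-0.0137)), (0.045, np.float64(-0.0007), np.float64(-0.0145), np.float64(-0.0139)), (0.055, np.float64(-0.0006), np.float64(-0.0151), np.float64(-0.0136))]
tip x 0.0998896504315245
red mid [0.5005 0.0437 0.1245]
red line in tool: mid [ 0.1059 -0.0013 -0.0253] y slope [ 0.0212 -0.0036]
```

```bash
python3 -m creep '[{"slide":[0.008,-0.0005,0],"delta_rot":[0,0,0],"jaw":-1},{"slide":[0.01,0,0],"delta_rot":[0,0,0],"jaw":-1},{"slide":[0.01,0,0],"delta_rot":[0,0,0],"jaw":-1},{"slide":[0.007,0,0],"delta_rot":[0,0,0],"jaw":-1},{"slide":[0,0,0],"delta_rot":[0,0,0],"jaw":-1}]'
python3 - <<'E'
from h import *
go(.4911,.0077,.099,75.5)
E
```

```text
time_s: 12.75
eef_pos: [0.4838, -0.0232, 0.0983]
orientation: [0.0, 0.789, 0.614, 0.0]
ft_force: [0.2, -1.2, 0.2]
gripper_width: 0.0096
grip_force: 30.0
t 12.75 pos [ 0.4838 -0.0232  0.0983] yaw 75.75 jaw 0.0096 F [ 0.2 -1.2  0.2] q [ 0.04  0.77 -0.14  2.11  0.36  0.28 -0.66] 
 shift mm [31.8 -0.5 -0.6] rot [ 0.05 -0.04  0.25]
```

The tip is already in the hole and there is no force, so I continue.

```bash
python3 -m creep '[{"slide":[0.009,0,-0.0005],"delta_rot":[0,0,0],"jaw":-1},{"slide":[0.01,0,0],"delta_rot":[0,0,0],"jaw":-1},{"slide":[0.008,0,0],"delta_rot":[0,0,0],"jaw":-1},{"slide":[0.004,0,0],"delta_rot":[0,0,0],"jaw":-1},{"slide":[0,0,0],"delta_rot":[0,0,0],"jaw":-1},{"slide":[0,0,0],"delta_rot":[0,0,0],"jaw":-1}]'
python3 - <<'E'
from h import *
go(.4911,.0077,.099,75.5)
im,d,K,T=grab("wrist"); cv2.imwrite("pics/w6.png",im)
E
```

```text
time_s: 13.35
eef_pos: [0.4908, 0.0046, 0.0987]
orientation: [0.0, 0.79, 0.613, -0.0]
ft_force: [-0.1, 0.5, -0.9]
gripper_width: 0.0096
grip_force: 30.0
t 13.35 pos [0.4908 0.0046 0.0987] yaw 75.58 jaw 0.0096 F [-0.1  0.5 -0.9] q [-0.02  0.78 -0.14  2.09  0.34  0.3  -0.7 ] 
 shift mm [ 3.1 -0.5 -0.3] rot [0.01 0.06 0.08]
```

View pics/w6.png

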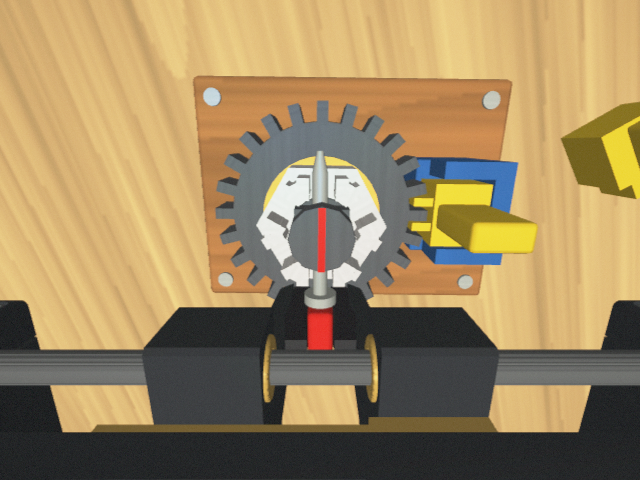

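The shank is through: its tip shows at (320,155) beyond the stud, and the collar at (320,297) is just short of the crown. I push until it makes contact.

```bash
python3 -m creep '[{"slide":[0.002,0,0],"delta_rot":[0,0,0],"jaw":-1},{"slide":[0.0015,0,0],"delta_rot":[0,0,0],"jaw":-1},{"slide":[0.001,0,0],"delta_rot":[0,0,0],"jaw":-1},{"slide":[0,0,0],"delta_rot":[0,0,0],"jaw":-1},{"slide":[0,0,0],"delta_rot":[0,0,0],"jaw":-1}]'
python3 - <<'E'
from h import *
go(.4911,.0077,.099,75.5)
E
```

```text
time_s: 13.9
eef_pos: [0.492, 0.0092, 0.0988]
orientation: [0.0, 0.79, 0.613, -0.0]
ft_force: [-0.3, -0.8, 0.3]
gripper_width: 0.0094
grip_force: 30.0
t 13.9 pos [0.492  0.0092 0.0988] yaw 75.59 jaw 0.0094 F [-0.3 -0.8  0.3] q [-0.03  0.78 -0.14  2.08  0.34  0.3  -0.7 ] 
 shift mm [-1.7 -0.5 -0.2] rot [0.02 0.03 0.09]
```

```bash
python3 -m creep '[{"slide":[0.001,0,0],"delta_rot":[0,0,0],"jaw":-1},{"slide":[0,0,0],"delta_rot":[0,0,0],"jaw":-1},{"slide":[0,0,0],"delta_rot":[0,0,0],"jaw":-0.3},{"slide":[0,0,0],"delta_rot":[0,0,0],"jaw":-0.3},{"slide":[0,0,0],"delta_rot":[0,0,0],"jaw":-0.3},{"slide":[0,0,0],"delta_rot":[0,0,0],"jaw":-0.3},{"slide":[0,0,-0.02],"delta_rot":[0,0,0],"jaw":-0.3},{"slide":[0,0,-0.04],"delta_rot":[0,0,0],"jaw":-0.3},{"slide":[0,0,-0.04],"delta_rot":[0,0,0],"jaw":-0.3},{"slide":[0,0,-0.03],"delta_rot":[0,0,0],"jaw":-0.3},{"slide":[0,0,0],"delta_rot":[0,0,0],"jaw":-0.3},{"slide":[0,0,0],"delta_rot":[0,0,0],"jaw":-0.3}]'
python3 - <<'E'
from h import *
go(.5648,.0290,.18,75)
im,d,K,T=grab("wrist"); cv2.imwrite("pics/w7.png",im); np.savez("w7.npz",im=im,d=d,K=K,T=T)
P=pts(d,K,T); hsv=cv2.cvtColor(im,cv2.COLOR_BGR2HSV); H,S,V=[hsv[...,i].astype(int) for i in range(3)]
m=((H<6)|(H>174))&(S>150)&(V>80)&(np.hypot(P[...,0]-.4915,P[...,1]-.008)<.022)&(P[...,2]>.11); v,u=np.nonzero(m)
q=np.array([ray(a,b,K,T,.122)[:2] for a,b in zip(u,v)]); print("red grip",cv2.minAreaRect((q*1000).astype(np.float32)),np.median(P[m][:,2]))
E
python3 nut.py w7.npz | grep -v screws
```

```text
time_s: 15.1
eef_pos: [0.4923, 0.0101, 0.229]
orientation: [0.001, 0.79, 0.613, 0.0]
ft_force: [-0.1, -0.3, -0.6]
gripper_width: 0.0311
grip_force: 0.0
t 15.1 pos [0.4923 0.0101 0.229 ] yaw 75.57 jaw 0.0311 F [-0.1 -0.3 -0.6] q [ 0.06  0.55 -0.28  1.98  0.24  0.64 -0.62] 
 shift mm [36.4 65.4 49.1] rot [0.08 0.02 0.57]
red grip ((491.4966125488281, 10.794774055480957), (26.92837142944336, 8.44739055633545), 75.55500030517578) 0.11992970610839004
stud ((497.0976867675781, 32.83401870727539), 26.070680618286133) [0.5015 0.0463 0.1236] 832
redline mid [0.4953 0.0245] dir -104.7 339
crown z by ang/5 [np.float64(0.1086), np.float64(0.1094), np.float64(0.1107), np.float64(0.1116), np.float64(0.111), np.float64(0.1095), np.float64(0.1111), np.float64(0.1102), np.float64(0.1146), None, np.float64(0.1139), np.float64(0.1063)]
slot angle 55.13
hex r 0.0224 0.03 18 flat normal ang 14.44
chock top ((564.8867797851562, 29.62879180908203), (11.546980857849121, 23.342992782592773), 75.37234497070312) 531 0.11884378608956642
```

View pics/w7.png

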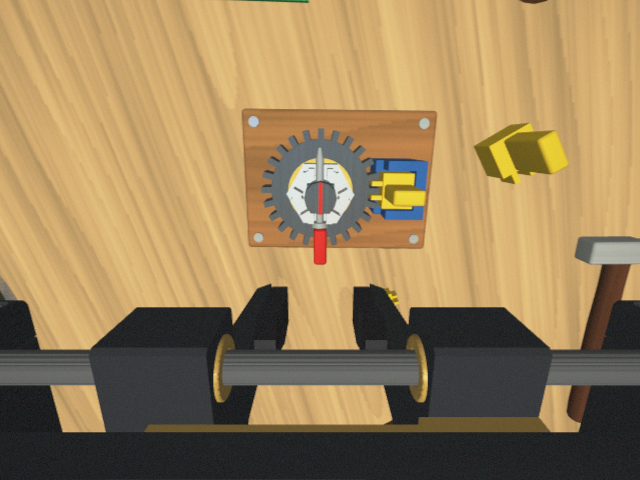

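The pin sits through the nut: its tip is at (320,150), and the red grip at (320,245) has its collar against the crown. I go to the chock next, its tab at (406,197), and grip it across its 12 mm side at yaw 165°.

```bash
python3 -m creep '[{"slide":[0.018,0.033,0],"delta_rot":[0,0,0],"jaw":0},{"slide":[0.018,0.032,0],"delta_rot":[0,0,0],"jaw":0},{"slide":[0,0,0],"delta_rot":[0,0,-8.5],"jaw":0},{"slide":[0,0,0],"delta_rot":[0,0,-8.5],"jaw":0},{"slide":[0,0,0],"delta_rot":[0,0,-8.5],"jaw":0},{"slide":[0,0,0],"delta_rot":[0,0,-8.5],"jaw":0},{"slide":[0,0,0],"delta_rot":[0,0,-8.5],"jaw":0},{"slide":[0,0,0],"delta_rot":[0,0,-8.5],"jaw":0},{"slide":[0,0,0],"delta_rot":[0,0,-8.5],"jaw":0},{"slide":[0,0,0],"delta_rot":[0,0,-8.5],"jaw":0},{"slide":[0,0,0],"delta_rot":[0,0,-8.5],"jaw":0},{"slide":[0,0,0],"delta_rot":[0,0,-8.5],"jaw":0}]'
python3 -m creep '[{"slide":[0,0,0],"delta_rot":[0,0,-4.4],"jaw":0},{"slide":[0,0,0],"delta_rot":[0,0,0],"jaw":0},{"slide":[0,0,0],"delta_rot":[0,0,0],"jaw":0}]'
cat > ch.py <<'E'
from h import *
im,d,K,T=grab("wrist"); cv2.imwrite("pics/w8.png",im)
P=pts(d,K,T); hsv=cv2.cvtColor(im,cv2.COLOR_BGR2HSV); H,S,V=[hsv[...,i].astype(int) for i in range(3)]; Z=P[...,2]
y=(H>20)&(H<34)&(S>150)&(V>100)&(Z>.113)&(Z<.127)&(np.hypot(P[...,0]-.565,P[...,1]-.03)<.03)
v,u=np.nonzero(y); q=np.array([ray(a,b,K,T,.120)[:2] for a,b in zip(u,v)]); r=cv2.minAreaRect((q*1000).astype(np.float32)); print(r,y.sum())
go(r[0][0]/1e3,r[0][1]/1e3,.094,165)
g=(H>50)&(H<80)&(S>120)&(Z<.035)&(Z>-.01); p=P[g]; print("tray px",g.sum(),cv2.minAreaRect((p[:,:2]*1000).astype(np.float32)))
E
python3 ch.py
```

```text
time_s: 16.35
eef_pos: [0.5631, 0.0288, 0.2267]
orientation: [-0.002, 0.165, 0.986, -0.001]
ft_force: [-0.2, 0.0, -0.3]
gripper_width: 0.0439
grip_force: 0.0
time_s: 16.65
eef_pos: [0.5635, 0.0289, 0.2274]
orientation: [-0.001, 0.131, 0.991, -0.0]
ft_force: [0.2, -0.2, -0.2]
gripper_width: 0.0443
grip_force: 0.0
((563.7000122070312, 29.97235870361328), (11.386380195617676, 24.597686767578125), 74.50407409667969) 478
t 16.7 pos [0.5637 0.029  0.2277] yaw 164.91 jaw 0.0436 F [ 0.5 -0.1 -0.4] q [ 0.28  0.71 -0.72  1.76  0.58  0.9   0.61] 
 shift mm [  0.    1.1 133.7] rot [-0.06 -0.09 -0.09]
tray px 21306 ((490.1461486816406, 292.3699035644531), (139.6219024658203, 126.60900115966797), 73.98210906982422)
```

```bash
python3 -m creep '[{"slide":[-0.0005,0.0005,0.025],"delta_rot":[0,0,0],"jaw":0},{"slide":[0,0,0.035],"delta_rot":[0,0,0],"jaw":0},{"slide":[0,0,0.035],"delta_rot":[0,0,0],"jaw":0},{"slide":[0,0,0.02],"delta_rot":[0,0,0],"jaw":0},{"slide":[0,0,0],"delta_rot":[0,0,0],"jaw":0},{"slide":[0,0,0],"delta_rot":[0,0,0],"jaw":0}]'
python3 - <<'E'
from h import *
go(.5645,.0295,.094,165)
E
```

```text
time_s: 17.3
eef_pos: [0.5649, 0.0296, 0.114]
orientation: [0.0, 0.131, 0.991, -0.0]
ft_force: [0.5, 0.3, 0.3]
gripper_width: 0.0441
grip_force: 0.0
t 17.3 pos [0.5649 0.0296 0.114 ] yaw 164.97 jaw 0.0441 F [0.5 0.3 0.3] q [ 0.21  0.86 -0.59  1.84  0.75  0.67  0.47] 
 shift mm [ 0.4 -0.2 20. ] rot [-0.03  0.01 -0.03]
```

```bash
python3 -m creep '[{"slide":[0,0,0.012],"delta_rot":[0,0,0],"jaw":0},{"slide":[0,0,0.008],"delta_rot":[0,0,0],"jaw":0},{"slide":[0,0,0],"delta_rot":[0,0,0],"jaw":0},{"slide":[0,0,0],"delta_rot":[0,0,0],"jaw":-0.5},{"slide":[0,0,0],"delta_rot":[0,0,0],"jaw":-1},{"slide":[0,0,0],"delta_rot":[0,0,0],"jaw":-1},{"slide":[0,0,0],"delta_rot":[0,0,0],"jaw":-1},{"slide":[0,0,0],"delta_rot":[0,0,0],"jaw":-1}]'
python3 -m creep '[{"slide":[0,0,-0.006],"delta_rot":[0,0,0],"jaw":-1},{"slide":[0,0,-0.012],"delta_rot":[0,0,0],"jaw":-1},{"slide":[0,0,-0.015],"delta_rot":[0,0,0],"jaw":-1},{"slide":[0,0,-0.015],"delta_rot":[0,0,0],"jaw":-1},{"slide":[0,0,-0.007],"delta_rot":[0,0,0],"jaw":-1},{"slide":[0,0,0],"delta_rot":[0,0,0],"jaw":-1}]'
python3 - <<'E'
from h import *
go(.487,.293,.15,165)
E
```

```text
time_s: 18.1
eef_pos: [0.5648, 0.029, 0.0938]
orientation: [0.0, 0.131, 0.991, -0.0]
ft_force: [-0.4, -0.5, -0.4]
gripper_width: 0.0115
grip_force: 30.0
time_s: 18.7
eef_pos: [0.5657, 0.0295, 0.1505]
orientation: [0.002, 0.131, 0.991, 0.0]
ft_force: [0.3, 0.1, -1.1]
gripper_width: 0.0119
grip_force: 30.0
t 18.7 pos [0.5657 0.0295 0.1505] yaw 164.97 jaw 0.0119 F [ 0.3  0.1 -1.1] q [ 0.23  0.81 -0.64  1.82  0.7   0.74  0.52] 
 shift mm [1.444e+02 2.341e+02 2.000e-01] rot [ 0.04  0.18 -0.03]
```

The chock is out and hanging upright, and the wrist reads -1.1 N, matching its weight. I carry it higher and over to the tray.

```bash
python3 -m creep '[{"slide":[0,0,-0.02],"delta_rot":[0,0,0],"jaw":-1},{"slide":[0,0,-0.02],"delta_rot":[0,0,0],"jaw":-1},{"slide":[0.01,0.017,0],"delta_rot":[0,0,0],"jaw":-1},{"slide":[0.02,0.033,0],"delta_rot":[0,0,0],"jaw":-1},{"slide":[0.02,0.033,0],"delta_rot":[0,0,0],"jaw":-1},{"slide":[0.02,0.033,0],"delta_rot":[0,0,0],"jaw":-1},{"slide":[0.02,0.033,0],"delta_rot":[0,0,0],"jaw":-1},{"slide":[0.02,0.033,0],"delta_rot":[0,0,0],"jaw":-1},{"slide":[0.018,0.03,0],"delta_rot":[0,0,0],"jaw":-1},{"slide":[0.012,0.02,0],"delta_rot":[0,0,0],"jaw":-1},{"slide":[0.002,0.004,0],"delta_rot":[0,0,0],"jaw":-1},{"slide":[0,0,0],"delta_rot":[0,0,0],"jaw":-1}]'
python3 - <<'E'
from h import *
go(.49,.294,.044,165)
im,d,K,T=grab("top"); P=pts(d,K,T); hsv=cv2.cvtColor(im,cv2.COLOR_BGR2HSV); H,S,V=[hsv[...,i].astype(int) for i in range(3)]; Z=P[...,2]
z=np.load("top0.npz"); P0=pts(z["d"],z["K"],z["T"]); h0=cv2.cvtColor(z["im"],cv2.COLOR_BGR2HSV).astype(int)
g=(h0[...,0]>50)&(h0[...,0]<80)&(h0[...,1]>100)&(P0[...,2]<.035)&(P0[...,2]>-.01); n,l,s,c=cv2.connectedComponentsWithStats(g.astype(np.uint8)); 
print("tray",cv2.minAreaRect((P0[g][:,:2]*1000).astype(np.float32)))
E
```

```text
time_s: 19.9
eef_pos: [0.4885, 0.294, 0.1882]
orientation: [-0.0, 0.13, 0.992, -0.001]
ft_force: [0.0, -0.4, -1.3]
gripper_width: 0.0119
grip_force: 30.0
t 19.9 pos [0.4885 0.294  0.1882] yaw 165.06 jaw 0.0119 F [ 0.  -0.4 -1.3] q [-0.25  0.76 -0.64  1.78  0.61  0.81  0.11] 
 shift mm [ -1.4   0.6 144.2] rot [-0.09  0.01  0.06]
tray ((479.73492431640625, 296.2357482910156), (139.6416778564453, 148.8687286376953), 73.93110656738281)
```

```bash
python3 -m creep '[{"slide":[0.008,0,0.02],"delta_rot":[0,0,0],"jaw":-1},{"slide":[0,0,0.035],"delta_rot":[0,0,0],"jaw":-1},{"slide":[0,0,0.035],"delta_rot":[0,0,0],"jaw":-1},{"slide":[0,0,0.03],"delta_rot":[0,0,0],"jaw":-1},{"slide":[0,0,0.015],"delta_rot":[0,0,0],"jaw":-1},{"slide":[0,0,0],"delta_rot":[0,0,0],"jaw":-1},{"slide":[0,0,0],"delta_rot":[0,0,0],"jaw":-1}]'
python3 - <<'E'
from h import *
go(.48,.296,.043,165)
E
```

```text
time_s: 20.65
eef_pos: [0.4818, 0.2957, 0.0543]
orientation: [0.001, 0.131, 0.991, -0.0]
ft_force: [0.7, 0.2, -0.8]
gripper_width: 0.0116
grip_force: 30.0
t 20.65 pos [0.4818 0.2957 0.0543] yaw 164.92 jaw 0.0116 F [ 0.7  0.2 -0.8] q [-0.36  0.94 -0.47  1.87  0.8   0.54 -0.07] 
 shift mm [ 1.9 -0.1 11.3] rot [-0.    0.06 -0.08]
```

```bash
python3 -m creep '[{"slide":[0,0,0.004],"delta_rot":[0,0,0],"jaw":-1},{"slide":[0,0,0.003],"delta_rot":[0,0,0],"jaw":-1},{"slide":[0,0,0.002],"delta_rot":[0,0,0],"jaw":-1},{"slide":[0,0,0.001],"delta_rot":[0,0,0],"jaw":-1},{"slide":[0,0,0.001],"delta_rot":[0,0,0],"jaw":-1},{"slide":[0,0,0],"delta_rot":[0,0,0],"jaw":-1},{"slide":[0,0,0],"delta_rot":[0,0,0],"jaw":-1}]'
```

```text
time_s: 21.35
eef_pos: [0.4811, 0.2961, 0.0426]
orientation: [0.0, 0.131, 0.991, -0.0]
ft_force: [0.3, 0.6, -0.1]
gripper_width: 0.0119
grip_force: 30.0
```

The floor now carries the chock's weight, so I release and rise.

```bash
python3 -m creep '[{"slide":[0,0,0.0005],"delta_rot":[0,0,0],"jaw":-1},{"slide":[0,0,0],"delta_rot":[0,0,0],"jaw":-0.5},{"slide":[0,0,0],"delta_rot":[0,0,0],"jaw":0},{"slide":[0,0,0],"delta_rot":[0,0,0],"jaw":0},{"slide":[0,0,0],"delta_rot":[0,0,0],"jaw":0},{"slide":[0,0,-0.02],"delta_rot":[0,0,0],"jaw":0},{"slide":[0,0,-0.04],"delta_rot":[0,0,0],"jaw":0},{"slide":[0,0,-0.05],"delta_rot":[0,0,0],"jaw":0},{"slide":[0,0,-0.05],"delta_rot":[0,0,0],"jaw":0},{"slide":[0,0,-0.02],"delta_rot":[0,0,0],"jaw":0},{"slide":[0,0,0],"delta_rot":[0,0,0],"jaw":0},{"slide":[0,0,0],"delta_rot":[0,0,0],"jaw":0}]'
python3 - <<'E'
from h import *
go(.48,.296,.043,165)
im,d,K,T=grab("side"); cv2.imwrite("pics/s9.png",cv2.resize(im[120:280,180:420],(780,520),interpolation=cv2.INTER_CUBIC))
im,d,K,T=grab("wrist"); P=pts(d,K,T); Z=P[...,2]; hsv=cv2.cvtColor(im,cv2.COLOR_BGR2HSV); H,S=hsv[...,0].astype(int),hsv[...,1]
y=(H>20)&(H<34)&(S>150)&(Z>.06)&(Z<.08)&(np.hypot(P[...,0]-.48,P[...,1]-.296)<.05); print("tab top z",np.median(Z[y]),P[y][:,:2].mean(0))
E
```

```text
time_s: 22.55
eef_pos: [0.481, 0.2956, 0.2218]
orientation: [0.0, 0.131, 0.991, -0.001]
ft_force: [-0.5, -0.3, -0.5]
gripper_width: 0.0442
grip_force: 0.0
t 22.55 pos [0.481  0.2956 0.2218] yaw 164.97 jaw 0.0442 F [-0.5 -0.3 -0.5] q [-0.24  0.71 -0.68  1.76  0.57  0.87  0.13] 
 shift mm [  1.2   0.3 178.8] rot [-0.07  0.04 -0.03]
tab top z 0.06771881660337939 [0.48002424 0.29787267]
```

View pics/s9.png

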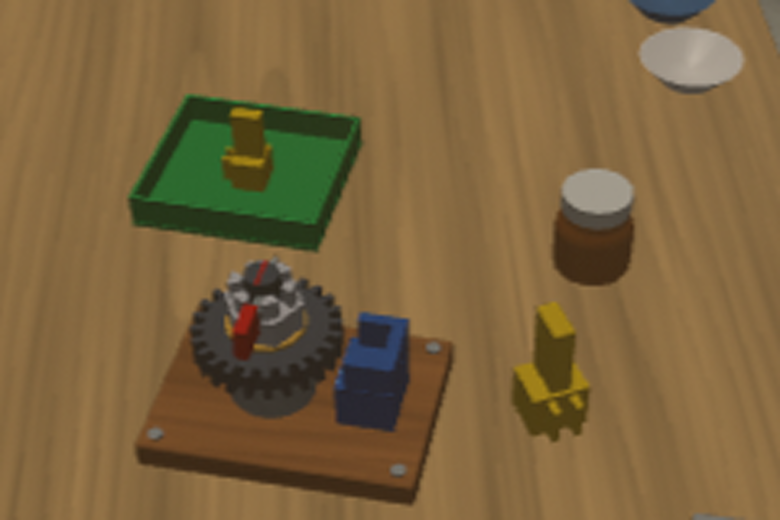

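The chock stands upright in the tray at (248,150), with its tab top at 68 mm (69 expected). The red pin is home at (245,330), and the pocket is empty.

```bash
python3 -c "
from plant import manip
print(manip.job_done())"
```

```text
the job is handed in; nothing more can be done
None
```

I handed the job in at about 22.7 s: the nut's next slot lines up with the cross hole, the red pin is through with its collar against the nut, and the yellow chock stands upright in the green tray; the hand-in returned no verdict.

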